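# Square the hinge jamb and hold the analyser cover on its knuckles

## Robot

A 6-joint arm with a two-finger parallel gripper is mounted at the origin on the work surface. World frame = base frame: x ahead of the robot, y to its left, z up, the work surface at z = 0. Lengths are in m, angles in rad, forces in N, time in s.
With the tool pointing down it reaches from about 0.25 to 0.775 m from the base axis. Payload 4 kg.
Tool frame: the origin (TCP) lies at the very end of the fingers, on their centre line; the grasp point (between the pads) lies 19 mm behind it (arm.grip_point_offset is the distance from the TCP to the grasp point, in m); z points along the fingers, y is the line along which they close (so a half turn about z gives the same grasp; the last joint's range is limited). The gripper opens to 85 mm and grips with 20 to 120 N. Pads are 22 mm wide; open, the fingers measure 114 mm over their backs; the gripper's body (76 mm by 85 mm) begins 54 mm behind the grasp point. The pads swing forward as they close: fully open they stand 13 mm farther back than shut.
Start: joints at [1.239, 0.087, 1.371, -0, 1.684, -0.103], TCP at [0.125, 0.536, 0.231] pointing down, gripper open.
Joint ranges: [-3.1, 3.1], [-0.76, 2.03], [0.27, 2.55], [-1.08, 4.22], [0.17, 2.65], [-2.57, 2.57]. Speed limits (rad/s): [2.79, 2.79, 3.14, 3.14, 3.14, 3.14].

## Interface

Orientations are given as a unit quaternion [w, x, y, z].
In Python, from station import readout, vision, order, arm gives the robot as it stands.
- The arm moves only by the shell command python3 -m inch 'ROWS' [FORCE]. ROWS is JSON, one flat list of numbers, 7 for each row, row after row: the shift along the tool's x, y, z in cm, then the turn, a rotation vector about the tool's x, y, z in rad, then the closure, from -1 (fully open) to 1 (shut), so that 0 is half open. A call has 1 to 12 rows; each row shifts and turns the commanded pose from where the row before left it, along the tool's axes as they then stand; what a row does not reach is not made up. A row lasts 1/10 s, in which the tool goes at most 50 mm and 8.59 degrees, less where a joint would pass 70% of its speed; a pose out of reach is approached as far as the arm can. A call is refused whole if a number of a shift passes 5 or a number of a turn 0.15, either way. A call with a gripper value outside its range is refused whole. The fingers move at their own pace and stop on an object; FORCE is the grip in N (left out, the last holds). Time passes only in rows, so rows that do not move let the fingers close. It gives the time, the measured TCP pose, the force, the opening and the grip force at its end, in the units of the state.
- readout.get_state(): the state, without advancing time (a new reading comes with each control period).
- vision.camera(name): name is "scene" or "side" or "wrist"; returns (picture, depth): 384x512x3 uint8, red, green, blue; 384x512 float32, m along the optical axis (not along the pixel's ray), 0 where there is no reading.
- vision.camera_info(name): a dict with "intrinsics" (3x3 intrinsics, pixels), "eye" and "attitude" of the camera in the world; the wrist camera has in their place "hand_eye" (4x4, takes a point from camera to tool coordinates, whose origin is the TCP and whose axes are the flange's). Camera axes: x right, y down, z forward; pixel columns grow to the right and rows downward; lengths in m; the calibration is good to about 2 mm. The wrist camera is an equidistant fisheye: a pixel r from the principal point sees the ray r / f radians off the axis. A picture is of the moment at which its call begins: read the wrist's pose just before it. camera_info takes no time and is no camera call.
- order.hand_in(): hands the job in; it is judged then, once.
The state is a dict: "time": time; "q": joint angles; "joint_vel": joint speeds; "effort": joint torques, N m; "ee_pos": TCP position; "tool_rot": TCP orientation; "contact_force": force on the tool from outside, world axes, zero at the start; "torque": the same for the moment, N m; "grip_width": finger opening in m; "grasp_force": force on a finger pad.
Only numpy, scipy, OpenCV 4.12 (cv2) and the standard library are available. Lean on these libraries where they do the work, as an engineer would, in place of code of your own. Each camera call takes 0.05 s, during which the arm holds its last target. There are 200 camera calls.

## Task

Turn the dial of the alignment stage until its red pointer stands at the red zero mark. Then pick up the blue analyser cover and bring its steel knuckle between the two knuckles of the stage's jamb so that the three holes line up for the hinge pin. Finish while still holding the cover there in the air, in line and still, not leaning hard on the jamb, and leave the bottle, the carton and the pin tray where they are.

Things in the scene. Friction and masses are not known exactly. Their poses are not given: they have to be found in the camera images.
- stage: Fixed alignment stage, does not move during the run: grey base plate 150 (x) x 260 (y) x 12 mm; origin at the centre of its underside, on the bench; its +x side faces away from the robot give or take its yaw. At y = -75 mm a cream dial housing 100 x 100 mm, top 38 mm above the bench, carries the dial; at y = +70 mm a turntable carries the jamb.
- dial (a joint): Dial angle, rad; positive is counter-clockwise seen from above; 0 = red pointer at the long red mark on the robot side (-x) of the housing (black ticks every 15 degrees). Starts at 0.5 to 1.2, travel -0.6 to 1.5. Stays where it is left (friction 0.05 N m); geared to turn the jamb the same way by a third of its angle.
- dial_grip (a point): Grip point of the dial, on its vertical turning axis, 61 mm above the bench; turns with the dial. The grip is an upright aluminium bar 44 mm long (this point's x axis) x 12 mm wide (y) whose sides rise from 44 to 74 mm above the bench over a black disc of 68 mm diameter. The red pointer line runs along the bar's top to its -x end.
- jamb_axis (a point): Middle of the fixed hinge axis, 110 mm above the bench, centred in the gap between the jamb's two knuckles; turns with the jamb about the vertical through itself. Its y axis is the hinge axis (level), +x points into the jamb block, whose front face is at x = +13 mm and whose top is level with the axis. With the dial at 0 its axes are parallel to stage's.
- cover: Loose blue cover, about 0.2 kg, flat on the bench: plate 105 (x, -60 to +45 mm) x 90 (y) x 5 mm. Origin on its underside below the middle of the grip rib. The white rib, 12 mm thick (x), 60 mm long (y), rises to 45 mm. A steel tongue at the +x edge carries one knuckle. Balances within 10 mm of the rib. Goes on level, its +x towards the jamb's +x, plate on the open side.
- cover_grip (a point): Point in the middle of the cover's grip rib, 30 mm above the underside; axes as cover.
- cover_knuckle (a point): Centre of the cover's knuckle, 62 mm in +x from cover's origin and 11 mm above the underside; the knuckle is a tube along y, 22 mm outside diameter, 14 mm hole, 40 mm long. Axes as cover.
- bottle: Bystander: clear bottle with blue cap, 68 mm diameter, 140 mm tall, origin at the centre of its underside.
- carton: Bystander: cardboard carton 90 x 60 x 50 mm, origin at the centre of its underside.
- pin_tray: Bystander: low white tray 90 x 140 x 20 mm with the brass hinge pin (6 mm diameter, used later by somebody else), origin at the centre of its underside.
- jamb: Cream block 100 mm wide with a fixed steel hinge leaf, on the stage's turntable; origin on the turntable axis 22 mm above the bench, disc top at 30 mm. Two steel knuckles: tubes along y, outside 22 mm, hole 14 mm, each 25 mm long, with a 46 mm gap between (y = -23 to +23 mm), open above, below and towards -x. Turns with the dial only.
Things that resemble listed ones, but are neither listed nor needed, are in the scene too. There is more than one size of the cover; the job needs the middle-sized.

How it is judged:
On the way, in this order (a step that is already met when the one before it is completed fails the run):
1. the dial stands at zero (within 0.12 rad) while the cover still lies on the bench (value of joint dial between -0.12 and 0.12 rad and height (world z) of cover below 0.01 m), for 0.2 s.
2. the cover has been lifted by the gripper (height (world z) of cover above 0.04 m and contact force between cover and the fingers above 2 N), for 0.2 s.
At the end, for the whole second after the job is handed in: Dial within 0.12 rad of zero; cover still gripped, at rest in the air; knuckle axis within 3.5 mm of the jamb's in depth and height, parallel within 0.08 rad, within 5 mm of mid-gap; under 8 N between cover and stage; bottle, carton and tray moved under 20 mm (value of joint dial between -0.12 and 0.12 rad and x of cover_knuckle in the frame of jamb_axis between -0.0035 and 0.0035 m and z of cover_knuckle in the frame of jamb_axis between -0.0035 and 0.0035 m and y of cover_knuckle in the frame of jamb_axis between -0.005 and 0.005 m and angle between the y axis of cover_knuckle and the y axis of jamb_axis, either way round below 0.08 rad and contact force between cover and the fingers above 2 N and contact force between cover and stage below 8 N and linear speed of cover below 0.02 m/s and angular speed of cover below 0.2 rad/s and distance of each of bottle, carton, pin_tray from where it was at the start of the episode below 0.02 m); the arm keeps its last pose, push and grip.
It fails at once if a bystander is knocked away (distance of any of bottle, carton, pin_tray from where it was at the start of the episode above 0.03 m).
It also fails if it takes over 54 s, if anything falls off the work surface, if the arm or the gripper's body presses on something with over 40 N, if the wrist force passes 120 N, or if a joint passes its speed limit or range.

## Working session

There is one attempt and no reset: what is moved stays moved. The work goes in short steps, Python scripts to look and compute and a shell command to move; the robot and the scene stay as the last step left them, time stands still between calls to the robot, and variables do not carry over. Pictures are saved under pics/ and viewed, at most 10 in all, crops included, and the job is handed in when it is done.

```bash
ls && mkdir -p pics && python3 - <<'E'
from station import readout, vision
import cv2, numpy as np
s=readout.get_state(); print(s)
for n in ["scene","side","wrist"]:
    i=vision.camera_info(n); print(n,i)
    p,d=vision.camera(n); np.savez(f"pics/{n}0.npz",p=p,d=d)
    cv2.imwrite(f"pics/{n}0.png",p[...,::-1])
a=[cv2.imread(f"pics/{n}0.png") for n in ["scene","side"]]
E
```

```text
pics
{'time': 0.0, 'q': array([ 1.23888888e+00,  8.79804961e-02,  1.37233420e+00,  1.78978694e-05,
        1.68362215e+00, -1.03092831e-01]), 'joint_vel': array([ 1.47925201e-04,  2.92282894e-04,  1.22775476e-04, -1.14334462e-03,
       -9.48490876e-04, -7.75911931e-05]), 'effort': array([-6.19673010e-04, -3.51857650e+01, -3.13276899e+01, -1.38202236e-04,
        1.06211111e-02,  1.16479413e-05]), 'ee_pos': array([0.12457416, 0.53516225, 0.23008467]), 'tool_rot': array([-2.61609258e-04,  1.14156824e-01,  9.93462050e-01, -1.14256117e-03]), 'contact_force': array([-0.46933058, -0.67647987, -0.72308744]), 'torque': array([-0.01554904, -0.03056596,  0.00795366]), 'grasp_force': 0.0, 'grip_width': 0.0856308399126222}
scene {'intrinsics': array([[446.05520434,   0.        , 257.98555201],
       [  0.        , 446.05520434, 184.54255712],
       [  0.        ,   0.        ,   1.        ]]), 'eye': array([1.42166009, 0.22965113, 1.03092466]), 'attitude': array([-0.23061511,  0.58503706,  0.72132325, -0.29024314])}
side {'intrinsics': array([[421.56801321,   0.        , 251.84345288],
       [  0.        , 421.56801321, 191.11855611],
       [  0.        ,   0.        ,   1.        ]]), 'eye': array([-0.14434523, -0.66896107,  0.99425727]), 'attitude': array([-0.38096878,  0.84285094, -0.35018166,  0.14777651])}
wrist {'intrinsics': array([[297.31863964,   0.        , 252.94476749],
       [  0.        , 297.31863964, 193.88713406],
       [  0.        ,   0.        ,   1.        ]]), 'hand_eye': array([[-4.10274933e-04, -9.51871761e-01, -3.06496300e-01,
         7.87239108e-02],
       [ 9.99999896e-01, -4.51268217e-04,  6.28868334e-05,
        -2.08293570e-04],
       [-1.98172240e-04, -3.06496242e-01,  9.51871848e-01,
        -1.42351724e-01],
       [ 0.00000000e+00,  0.00000000e+00,  0.00000000e+00,
         1.00000000e+00]])}
```

View pics/scene0.png

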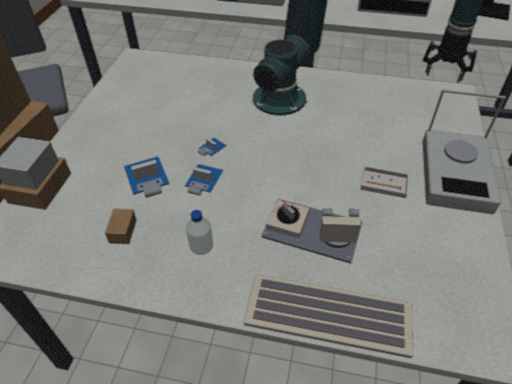

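View pics/side0.png

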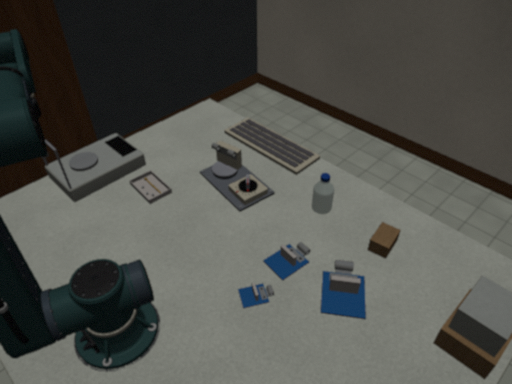

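The scene view shows three blue covers: small (211,147), middle (204,179) and large (147,174). The dial is at (289,213), the jamb at (340,225), the bottle at (200,235), the carton at (121,226) and the pin tray at (385,182). The instrument at (460,170) and the keyboard are clutter. By description the target is the middle cover at (204,179), which I'll check metrically and in a crop.

```bash
cat > h.py <<'E'
import numpy as np, cv2
from scipy.spatial.transform import Rotation as R
from station import readout, vision
def rot(q): return R.from_quat([q[1],q[2],q[3],q[0]]).as_matrix()
def shot(n):
    s=readout.get_state(); p,d=vision.camera(n); i=vision.camera_info(n); return p,cloud(n,d,i,s),s
def rays(n,uv,i):
    K=i["intrinsics"]; x=(np.asarray(uv,float)-K[:2,2])/K[0,0]
    if n!="wrist": return np.concatenate([x,np.ones(x.shape[:-1]+(1,))],-1)
    r=np.linalg.norm(x,axis=-1,keepdims=True)+1e-9
    return np.concatenate([x/r*np.tan(np.minimum(r,1.5)),np.ones_like(r)],-1)
def pose(n,i,s):
    if n!="wrist": return rot(i["attitude"]),i["eye"]
    T=rot(s["tool_rot"]); H=i["hand_eye"]; return T@H[:3,:3], T@H[:3,3]+s["ee_pos"]
def cloud(n,d,i,s):
    v,u=np.mgrid[:d.shape[0],:d.shape[1]]
    c=rays(n,np.stack([u,v],-1),i)*d[...,None]; A,e=pose(n,i,s)
    W=c@A.T+e; W[d==0]=np.nan; return W
def onplane(n,uv,z,s=None):
    i=vision.camera_info(n); A,e=pose(n,i,s); r=rays(n,uv,i)@A.T
    return e+r*((z-e[2])/r[...,2])[...,None]
def comps(m,amin):
    k,l,st,c=cv2.connectedComponentsWithStats(m.astype(np.uint8)); return [(l==j,st[j],c[j]) for j in range(1,k) if st[j,4]>=amin]
def rect(P):
    return cv2.minAreaRect(np.float32(P[:,:2]*1000))
E
cat > m0.py <<'E'
from h import *
for n in ["scene","side"]:
    f=np.load(f"pics/{n}0.npz"); p=f["p"].astype(int); W=cloud(n,f["d"],vision.camera_info(n),None)
    m=(p[...,2]>90)&(p[...,2]-p[...,0]>60)
    for mm,st,c in comps(m,40):
        P=W[mm]; P=P[np.isfinite(P[:,0])]; print(n,"blue",c.round(),rect(P),np.median(P[:,2]).round(4))
    reg=(W[...,2]>.03)&(W[...,2]<.2)&(W[...,0]>.2)&(W[...,0]<.95)
    for mm,st,c in comps(reg,15):
        P=W[mm]; print(n,"obj",c.round(),P.min(0).round(3),P.max(0).round(3))
    # stage base plate
    reg=(abs(W[...,2]-.012)<.005)&(W[...,0]>.2)&(W[...,0]<.95)
    for mm,st,c in comps(reg,150):
        print(n,"lowplate",c.round(),rect(W[mm]),np.median(W[mm][:,2]))
E
python3 m0.py
python3 - <<'E'
import cv2
a=cv2.imread('pics/scene0.png');b=cv2.imread('pics/side0.png')
c=lambda i,x,y:cv2.resize(i[y:y+75,x:x+100],(400,300),interpolation=cv2.INTER_CUBIC)
cv2.imwrite('pics/c0.png',cv2.vconcat([cv2.hconcat([c(a,160,130),c(a,260,185)]),cv2.hconcat([c(b,235,235),c(b,195,140)])]))
E
```

```text
scene blue [215. 146.] ((322.415283203125, -172.09429931640625), (62.69123077392578, 64.7917709350586), 58.52422332763672) 0.0045
scene blue [145. 175.] ((499.6519470214844, -347.70098876953125), (138.7893524169922, 113.24214935302734), 35.824100494384766) 0.007
scene blue [207. 177.] ((474.3428955078125, -158.27127075195312), (87.64665985107422, 101.19841766357422), 83.58990478515625) 0.0061
scene blue [196. 214.] ((732.7393188476562, -89.02803802490234), (26.11772918701172, 23.77297019958496), 5.0160322189331055) 0.1409
scene obj [ 2. 88.] [ 0.2   -1.044  0.031] [ 0.245 -1.03   0.094]
scene obj [ 30. 170.] [ 0.537 -0.726  0.03 ] [ 0.703 -0.589  0.156]
scene obj [210. 141.] [ 0.319 -0.195  0.03 ] [ 0.34  -0.159  0.036]
scene obj [460. 173.] [0.2   0.529 0.03 ] [0.456 0.731 0.084]
scene obj [143. 167.] [ 0.482 -0.377  0.03 ] [ 0.538 -0.307  0.063]
scene obj [201. 171.] [ 0.471 -0.192  0.03 ] [ 0.493 -0.131  0.05 ]
scene obj [287. 217.] [0.549 0.079 0.03 ] [0.662 0.189 0.078]
scene obj [119. 223.] [ 0.68  -0.363  0.03 ] [ 0.781 -0.291  0.055]
scene obj [339. 227.] [0.61  0.229 0.03 ] 
[... 1367 characters left out ...]
obj [288. 253.] [ 0.47  -0.192  0.03 ] [ 0.489 -0.132  0.047]
side obj [344. 282.] [ 0.478 -0.38   0.03 ] [ 0.532 -0.31   0.063]
side obj [480. 324.] [ 0.536 -0.724  0.03 ] [ 0.699 -0.594  0.154]
side obj [254. 289.] [ 0.311 -0.199  0.03 ] [ 0.337 -0.162  0.036]
side lowplate [272. 154.] ((859.2615356445312, 278.3494873046875), (138.66650390625, 405.2101135253906), 2.0966928005218506) 0.01379069489028728
side lowplate [232. 186.] ((612.6032104492188, 206.2745361328125), (263.2725830078125, 152.90707397460938), 81.79789733886719) 0.01166509016730849
side lowplate [460. 359.] ((539.4578247070312, -659.435546875), (5.789827346801758, 129.0779266357422), 0.15339334309101105) 0.012551380937887657
```

View pics/c0.png

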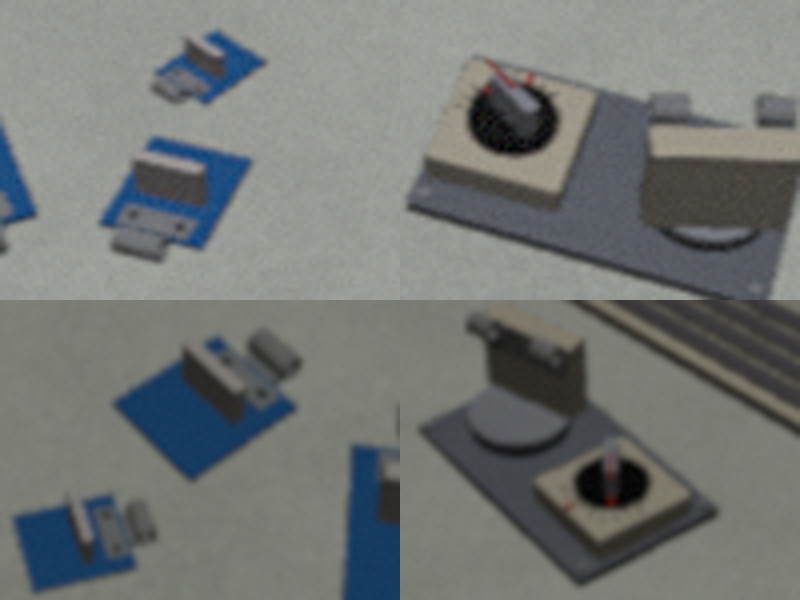

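The crop confirms it. The middle blue cover at (204,179) is about 100 x 87 mm with its knuckle facing away from the robot. The other two are clearly larger and smaller. The dial pointer is turned to the -y side of the red mark. Now I move over the dial.

```bash
python3 -m inch '[-2,-1,0.1,0,0,0,-1, -4,-2,0.2,0,0,0,-1, -4,-2,0.2,0,0,0,-1, -4,-2,0.2,0,0,0,-1, -4,-2,0.2,0,0,0,-1, -4,-2,0.2,0,0,0,-1, -4,-2,0.2,0,0,0,-1, -4,-2,0.2,0,0,0,-1, -4,-2,0.2,0,0,0,-1, -4,-2,0.2,0,0,0,-1, -4,-2,0.2,0,0,0,-1, -4,-2,0.2,0,0,0,-1]' && python3 -m inch '[-4,-2.1,0.3,0,0,0,-1, -4,-2.1,0.3,0,0,0,-1, -4,-2.1,0.3,0,0,0,-1, 0,0,0,0,0,0,-1, 0,0,0,0,0,0,-1]'
cat > d.py <<'E'
from h import *
import sys
p,W,s=shot("wrist"); cv2.imwrite(f"pics/{sys.argv[1]}.png",p[...,::-1]); np.savez(f"pics/{sys.argv[1]}.npz",p=p,W=W)
T=rot(s["tool_rot"]); print("tcp",s["ee_pos"].round(4),"tool y yaw",np.degrees(np.arctan2(T[1,1],T[0,1])),"z",T[:,2].round(4))
P=W[(W[...,2]>.066)&(W[...,2]<.082)&(np.hypot(W[...,0]-.603,W[...,1]-.133)<.045)]
if len(P)>20: print("bar",len(P),rect(P),P.mean(0))
h=(abs(W[...,2]-.038)<.005)&(np.hypot(W[...,0]-.603,W[...,1]-.133)<.085)
print("housing",h.sum(),rect(W[h]))
b=(abs(W[...,2]-.012)<.005)&(np.hypot(W[...,0]-.614,W[...,1]-.207)<.17)
print("base",rect(W[b]))
q=p.astype(int); red=(q[...,0]>90)&(q[...,0]>1.7*q[...,1])&(q[...,0]>1.7*q[...,2])
for mm,st,c in comps(red,6): print("red",c.round(),st[4],np.nanmin(W[mm],0).round(4),np.nanmax(W[mm],0).round(4),np.nanmean(W[mm],0).round(4))
E
python3 d.py w1
```

```text
time: 1.35
ee_pos: [0.5216, 0.2059, 0.2079]
tool_rot: [-0.0, 0.114, 0.993, 0.0]
contact_force: [1.6, 1.3, -0.1]
grip_width: 0.0851
grasp_force: 0.0
time: 1.85
ee_pos: [0.6232, 0.1179, 0.1979]
tool_rot: [-0.001, 0.115, 0.993, 0.0]
contact_force: [-0.1, 0.1, 0.1]
grip_width: 0.0857
grasp_force: 0.0
tcp [0.6232 0.1179 0.1979] tool y yaw 76.7802859525567 z [-2.8e-03  3.0e-04 -1.0e+00]
bar 647 ((599.611572265625, 128.86529541015625), (54.14646911621094, 12.174980163574219), 47.118595123291016) [0.6012516  0.13150248 0.07351181]
housing 5785 ((603.1543579101562, 132.959228515625), (100.81835174560547, 100.0662612915039), 81.8028564453125)
base ((613.9737548828125, 207.17041015625), (261.0217590332031, 150.40765380859375), 81.63799285888672)
red [260. 113.] 17 [0.5551 0.1386 0.0377] [0.5643 0.1409 0.0405] [0.5591 0.1396 0.0387]
red [244. 149.] 146 [0.5798 0.1088 0.0418] [0.6017 0.1321 0.0765] [0.5878 0.117  0.0623]
```

View pics/w1.png

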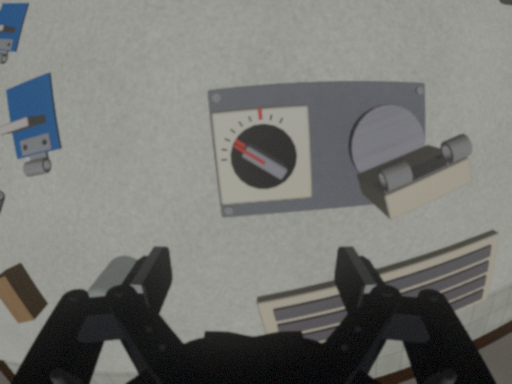

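The wrist view shows the housing centred at about (262,155), the red zero mark at (260,113) and the pointer end at (240,146). The dial angle works out to about 0.97 rad. I align the tool with the bar and go down part of the way.

```bash
python3 -m inch '[2.3,1,0,0,0,0,-1, 0,0,0,0,0,-0.14,-1, 0,0,0,0,0,-0.14,-1, 0,0,0,0,0,-0.14,-1, 0,0,0,0,0,-0.14,-1, 0,0,0,0,0,-0.14,-1, 0,0,0,0,0,-0.14,-1, 0,0,0,0,0,-0.14,-1, 0,0,3.5,0,0,-0.07,-1, 0,0,3.5,0,0,0,-1, 0,0,0,0,0,0,-1, 0,0,0,0,0,0,-1]'; python3 d.py w2
```

```text
time: 3.1
ee_pos: [0.602, 0.1348, 0.1296]
tool_rot: [-0.0, -0.4, 0.917, 0.0]
contact_force: [0.1, -0.2, -0.1]
grip_width: 0.0855
grasp_force: 0.0
tcp [0.602  0.1348 0.1296] tool y yaw 137.14588225447793 z [-1.e-03  2.e-04 -1.e+00]
bar 1022 ((599.4100952148438, 128.55552673339844), (54.961544036865234, 12.026491165161133), 45.722896575927734) [0.60065945 0.12994527 0.07363678]
housing 8564 ((602.9652099609375, 132.780517578125), (99.86023712158203, 99.70541381835938), 81.84485626220703)
base ((613.893798828125, 206.5133819580078), (259.6083068847656, 150.42544555664062), 81.73358917236328)
red [250. 182.] 225 [0.5794 0.1083 0.0427] [0.6033 0.1326 0.0761] [0.5885 0.1174 0.0672]
red [295. 168.] 40 [0.5548 0.1376 0.037 ] [0.5648 0.141  0.0401] [0.5597 0.1394 0.0388]
```

```bash
python3 -m inch '[0.1,-0.2,2.5,0,0,0,-1, 0,0,2.5,0,0,0,-1, 0,0,2,0,0,0,-1, 0,0,1,0,0,0,-1, 0,0,0,0,0,0,-1, 0,0,0,0,0,0,1, 0,0,0,0,0,0,1, 0,0,0,0,0,0,1, 0,0,0,0,0,0,1, 0,0,0,0,0,0,1, 0,0,0,0,0,0,1, 0,0,0,0,0,0,1]' 50
```

```text
time: 4.35
ee_pos: [0.603, 0.1325, 0.05]
tool_rot: [-0.0, -0.399, 0.917, 0.001]
contact_force: [-4.2, 2.9, 4.8]
grip_width: 0.0112
grasp_force: 50.6
```

```bash
python3 -m inch '[0,0,0,0,0,0.1,1, 0,0,0,0,0,0.1,1, 0,0,0,0,0,0.1,1, 0,0,0,0,0,0.1,1, 0,0,0,0,0,0.1,1, 0,0,0,0,0,0.1,1, 0,0,0,0,0,0.1,1, 0,0,0,0,0,0.1,1, 0,0,0,0,0,0.1,1, 0,0,0,0,0,0.06,1, 0,0,0,0,0,0,1, 0,0,0,0,0,0,1]'; python3 d.py w3
```

```text
time: 5.55
ee_pos: [0.6028, 0.1331, 0.05]
tool_rot: [-0.001, 0.069, 0.998, 0.001]
contact_force: [-5.9, 4.1, 5.0]
grip_width: 0.0108
grasp_force: 50.6
tcp [0.6028 0.1331 0.05  ] tool y yaw 82.08241280608951 z [-0.0019  0.0024 -1.    ]
bar 3046 ((598.8658447265625, 133.06008911132812), (47.993839263916016, 36.12407684326172), 27.243371963500977) [0.59647412 0.1338014  0.07393724]
housing 12413 ((602.0225830078125, 133.16978454589844), (100.50818634033203, 98.28548431396484), 81.74722290039062)
base ((613.7998657226562, 207.56121826171875), (261.0419616699219, 149.89620971679688), 81.65054321289062)
red [253. 167.] 124 [0.554  0.1373 0.0351] [0.5651 0.1413 0.04  ] [0.5591 0.1393 0.0384]
red [253. 227.] 607 [0.5693 0.1321 0.0428] [0.6026 0.1396 0.0763] [0.5815 0.136  0.0644]
```

Pointer and red mark now lie in the same direction. I release, rise, look, and then move over towards the cover.

```bash
python3 -m inch '[0,0,0,0,0,0,-1, 0,0,0,0,0,0,-1, 0,0,0,0,0,0,-1, 0,0,0,0,0,0,-1, 0,0,-2,0,0,0,-1, 0,0,-4,0,0,0,-1, 0,0,-4,0,0,0,-1, 0,0,-4,0,0,0,-1, 0,0,-1,0,0,0,-1, 0,0,0,0,0,0,-1, 0,0,0,0,0,0,-1]'; python3 d.py w4
cat > c.py <<'E'
from h import *
import sys
p,W,s=shot("wrist"); n=sys.argv[1]; cv2.imwrite(f"pics/{n}.png",p[...,::-1]); np.savez(f"pics/{n}.npz",p=p,W=W)
T=rot(s["tool_rot"]); print("tcp",s["ee_pos"].round(4),"tool y yaw",np.degrees(np.arctan2(T[1,1],T[0,1])),"z",T[:,2].round(4))
q=p.astype(int); near=np.hypot(W[...,0]-.48,W[...,1]+.16)<.1
m=(q[...,2]>70)&(q[...,2]-q[...,0]>40)&near
P=W[m]; print("blue",len(P),rect(P),np.median(P[:,2]))
r=near&(W[...,2]>.037)&(W[...,2]<.055)&(np.hypot(W[...,0]-.48,W[...,1]+.16)<.05)
if r.sum()>20: print("rib",r.sum(),rect(W[r]),np.median(W[r][:,2]))
k=near&(W[...,2]>.013)&(W[...,2]<.03)&(W[...,0]>.52)
if k.sum()>20: print("knuckle",k.sum(),rect(W[k]),W[k].max(0))
E
python3 -m inch '[1,-2,0,0,0,0,-1, 1,-4,0,0,0,0,-1, 1,-4,0,0,0,0,-1, 1,-4,0,0,0,0,-1, 1,-4,0,0,0,0,-1, 1,-4,0,0,0,0,-1, 1,-4,0,0,0,0,-1, 1,-4,0,0,0,0,-1, 0,-0.9,0,0,0,0,-1, 0,0,0,0,0,0,-1, 0,0,0,0,0,0,-1]'; python3 c.py w5
```

```text
time: 6.7
ee_pos: [0.6032, 0.1314, 0.1975]
tool_rot: [-0.001, 0.069, 0.998, -0.0]
contact_force: [-0.8, -0.3, 0.1]
grip_width: 0.0854
grasp_force: 0.0
tcp [0.6032 0.1314 0.1975] tool y yaw 82.0400681356522 z [-2.5e-03 -3.0e-04 -1.0e+00]
bar 601 ((597.3612060546875, 133.01657104492188), (11.371923446655273, 53.02170181274414), 82.21369934082031) [0.59950819 0.13295686 0.07367021]
housing 5654 ((602.7500610351562, 133.26853942871094), (100.60801696777344, 99.883544921875), 81.63945007324219)
base ((613.8059692382812, 207.31173706054688), (260.4878845214844, 150.15621948242188), 81.69303894042969)
red [255. 134.] 13 [0.554  0.1388 0.0374] [0.5643 0.1402 0.0396] [0.5586 0.1394 0.0386]
red [255. 162.] 122 [0.57   0.1325 0.0422] [0.6011 0.1397 0.0763] [0.5809 0.136  0.0663]
time: 7.85
ee_pos: [0.4817, -0.1624, 0.1978]
tool_rot: [-0.001, 0.069, 0.998, 0.001]
contact_force: [-0.7, -1.0, 0.2]
grip_width: 0.0851
grasp_force: 0.0
tcp [ 0.4817 -0.1624  0.1978] tool y yaw 82.06593240357658 z [-0.0021  0.0021 -1.    ]
blue 4573 ((473.50213623046875, -161.607666015625), (88.53851318359375, 103.6592025756836), 82.98471069335938) 0.004799824538712527
rib 709 ((480.6029968261719, -162.45875549316406), (59.27041244506836, 12.62370491027832), 82.9075698852539) 0.04436014935767779
knuckle 560 ((541.09423828125, -170.43539428710938), (40.22692108154297, 21.483184814453125), 81.87830352783203) [ 0.55312671 -0.15022203  0.02312475]
```

View pics/w4.png

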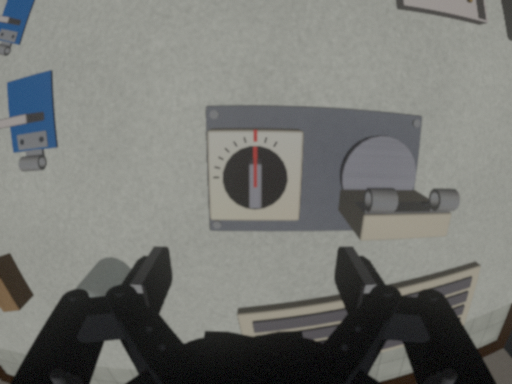

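View pics/w5.png

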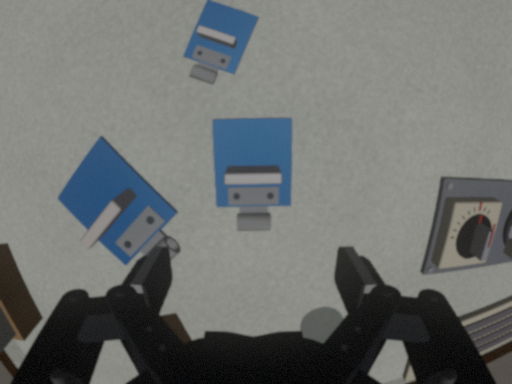

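Dial is on zero (pointer (255,162), mark (255,134)). The middle cover lies at (253,165) with its knuckle at (254,220), yaw -7.1°. I turn the tool and set the gripper half open so the finger clears the knuckle, then descend.

```bash
python3 -m inch '[0,0,0,0,0,0.14,0, 0,0,0,0,0,0.14,0, 0,0,0,0,0,0.14,0, 0,0,0,0,0,0.14,0, 0,0,0,0,0,0.14,0, 0,0,0,0,0,0.14,0, 0,0,0,0,0,0.14,0, 0,0,0,0,0,0.14,0, 0,0,0,0,0,0.14,0, 0,0,0,0,0,0.14,0, 0,0,0,0,0,0.14,0, 0,0,0,0,0,0.016,0]'; python3 -m inch '[0,0,4,0,0,0,0, 0,0,4,0,0,0,0, 0,0,3,0,0,0,0, 0,0,0,0,0,0,0, 0,0,0,0,0,0,0]'; python3 c.py w6
```

```text
time: 9.1
ee_pos: [0.4824, -0.1617, 0.199]
tool_rot: [-0.0, 0.749, 0.663, 0.0]
contact_force: [-1.1, 0.4, 0.5]
grip_width: 0.0427
grasp_force: 0.0
time: 9.6
ee_pos: [0.4821, -0.1626, 0.0895]
tool_rot: [-0.0, 0.749, 0.663, -0.0]
contact_force: [0.5, -0.8, -0.1]
grip_width: 0.0432
grasp_force: 0.0
tcp [ 0.4821 -0.1626  0.0895] tool y yaw -6.962129296549931 z [-5.e-04  5.e-04 -1.e+00]
blue 9283 ((474.37786865234375, -161.7083740234375), (88.96685028076172, 105.13297271728516), 83.08975982666016) 0.004754994695727571
rib 1412 ((480.9579772949219, -161.59437561035156), (59.167999267578125, 11.784284591674805), 82.43218994140625) 0.0445300850624302
knuckle 1239 ((541.9224853515625, -169.85215759277344), (39.979270935058594, 21.132299423217773), 83.2493896484375) [ 0.55391738 -0.14929672  0.0230014 ]
```

```bash
python3 -m inch '[0.1,-0.1,2.5,0,0,0,0, 0,0,2.5,0,0,0,0, 0,0,1.5,0,0,0,0, 0,0,1,0,0,0,0, 0,0,0,0,0,0,0, 0,0,0,0,0,0,1, 0,0,0,0,0,0,1, 0,0,0,0,0,0,1, 0,0,0,0,0,0,1, 0,0,0,0,0,0,1]' 80; python3 -m inch '[0,0,-1,0,0,0,1, 0,0,-2,0,0,0,1, 0,0,-3,0,0,0,1, 0,0,-3,0,0,0,1, 0,0,-3,0,0,0,1, 0,0,-3,0,0,0,1, 0,0,0,0,0,0,1, 0,0,0,0,0,0,1, 0,0,0,0,0,0,1]'
cat > f.py <<'E'
from h import *
import sys
n=sys.argv[1]
p,W,s=shot("wrist"); cv2.imwrite(f"pics/{n}.png",p[...,::-1]); np.savez(f"pics/{n}.npz",p=p,W=W)
T=rot(s["tool_rot"]); print("tcp",s["ee_pos"].round(4),"tool y yaw",np.degrees(np.arctan2(T[1,1],T[0,1])),"z",T[:,2].round(4),s["grip_width"],s["grasp_force"])
L=(W-s["ee_pos"])@T   # tool coordinates
q=p.astype(int); m=(q[...,2]>60)&(q[...,2]-q[...,0]>40)&(abs(L[...,2])<.05)&(np.hypot(L[...,0],L[...,1])<.11)
if m.sum()>50:
    P=L[m]; print("blue tool",m.sum(),rect(P),P[:,2].min(),P[:,2].max())
    A=np.c_[P[:,:2],np.ones(len(P))]; print("plane slopes",np.linalg.lstsq(A,P[:,2],rcond=None)[0])
k=(L[...,1]>.046)&(L[...,1]<.078)&(abs(L[...,0])<.035)&(L[...,2]>-.02)&(L[...,2]<.03)
if k.sum()>20: print("knuckle tool",k.sum(),rect(L[k]),L[k].min(0).round(4),L[k].max(0).round(4))
E
python3 f.py w7
```

```text
time: 10.65
ee_pos: [0.4824, -0.1629, 0.0162]
tool_rot: [0.002, 0.75, 0.662, 0.001]
contact_force: [0.2, -0.0, 5.3]
grip_width: 0.0109
grasp_force: 80.4
time: 11.55
ee_pos: [0.4798, -0.1616, 0.1621]
tool_rot: [-0.002, 0.75, 0.662, -0.001]
contact_force: [-0.1, 0.0, -2.6]
grip_width: 0.0105
grasp_force: 79.6
tcp [ 0.4798 -0.1616  0.1621] tool y yaw -7.102678238999397 z [-0.0038  0.0019 -1.    ] 0.010454249046126827 79.59150552749634
blue tool 13063 ((6.818822860717773, -7.810821533203125), (76.65882110595703, 105.15252685546875), 0.2669687867164612) -0.04959228551856906 0.014085434292420932
plane slopes [ 0.02282299 -0.00838748  0.01030894]
knuckle tool 3137 ((0.2552051544189453, 58.8594856262207), (40.983970642089844, 25.81426239013672), 0.3802058696746826) [-0.0202  0.046  -0.007 ] [0.0208 0.0719 0.0167]
```

View pics/w7.png

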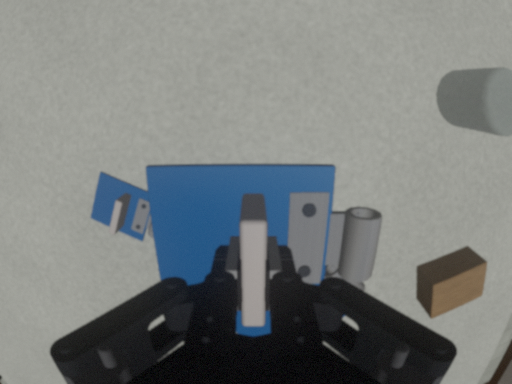

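The cover is held level, with the rib at (255,260) and the knuckle at (360,245). Next I fit the knuckle cylinders: the jamb's from w4 and the cover's from w7.

```bash
cat > cyl.py <<'E'
from h import *
from scipy.optimize import least_squares
def fit(P,yaw0,c0,r=.011):
    # cylinder, axis level at yaw (direction of hinge y axis = yaw+90deg); returns yaw,x,z in frame of yaw0 about c0
    c,s=np.cos(yaw0),np.sin(yaw0); Q=(P-c0)@np.array([[c,-s,0],[s,c,0],[0,0,1]])
    f=lambda v:(np.hypot(Q[:,0]-v[0]+v[2]*Q[:,1],Q[:,2]-v[1]-v[3]*Q[:,1])-r)*1000
    return least_squares(f,[0,0,0,0],loss="soft_l1"),Q
def jamb(W,c0=np.array([.624,.2765,.110]),yaw0=np.radians(-8.3)):
    c,s=np.cos(yaw0),np.sin(yaw0); Q=(W-c0)@np.array([[c,-s,0],[s,c,0],[0,0,1]])
    m=(Q[...,0]>-.016)&(Q[...,0]<.008)&(abs(Q[...,1])<.052)&(abs(Q[...,1])>.0245)&(Q[...,2]>-.011)&(Q[...,2]<.016)
    if m.sum()<50: print("few",m.sum()); return
    o,q=fit(W[m],yaw0,c0); v=o.x; C=c0+np.array([[c,-s,0],[s,c,0],[0,0,1]])@[v[0],0,v[1]]
    y=q[:,1]; print("jamb n",m.sum(),"axis dx,dz mm",(v[:2]*1000).round(2),"yaw deg",-8.3+np.degrees(v[2]),"slope",v[3].round(4),"res mm",np.median(abs(o.fun)).round(2),
      "y ext",[t.round(4) for t in (y[y<0].min(),y[y>0].max())],"axis pt",C.round(4))
def knuck(L):
    m=(L[...,1]>.050)&(L[...,1]<.078)&(abs(L[...,0])<.03)&(L[...,2]>-.012)&(L[...,2]<.012)
    P=L[m]; S=np.stack([P[:,1],P[:,0],-P[:,2]],-1)   # x=tool y, y=tool x, z=up
    o,q=fit(S,0.,np.array([.062,0,-.005])); v=o.x
    print("cover knuckle n",m.sum(),"tool y,z",(.062+v[0]).round(4),(.005-v[1]).round(4),"yaw",np.degrees(v[2]).round(2),"slope",v[3].round(4),"res",np.median(abs(o.fun)).round(2),"x ext",P[:,0].min().round(4),P[:,0].max().round(4))
E
python3 - <<'E'
from cyl import *
jamb(np.load("pics/w4.npz")["W"])
for n in ["scene","side"]:
    f=np.load(f"pics/{n}0.npz"); 
W=np.load("pics/w7.npz")["W"]; s=readout.get_state(); T=rot(s["tool_rot"]); knuck((W-s["ee_pos"])@T)
E
```

```text
jamb n 1198 axis dx,dz mm [ 0.34 -0.18] yaw deg -8.061897709815383 slope -0.001 res mm 0.52 y ext [np.float64(-0.0486), np.float64(0.0483)] axis pt [0.6243 0.2765 0.1098]
cover knuckle n 2696 tool y,z 0.0616 0.0055 yaw 0.27 slope 0.0071 res 0.42 x ext -0.0202 0.0207
```

```bash
python3 -m inch '[1.5,-0.1,0,0,0,0.022,1, 3,-0.3,0,0,0,0,1, 4.2,-0.4,0,0,0,0,1, 4.2,-0.4,0,0,0,0,1, 4.2,-0.4,0,0,0,0,1, 4.2,-0.4,0,0,0,0,1, 4.2,-0.4,0,0,0,0,1, 4.2,-0.4,0,0,0,0,1, 4.2,-0.4,0,0,0,0,1, 4.2,-0.4,0,0,0,0,1, 4.2,-0.4,0,0,0,0,1, 3,-0.2,0,0,0,0,1]'; python3 -m inch '[0,0,1.2,0,0,0,1, 0,0,1.5,0,0,0,1, 0,0,1.2,0,0,0,1, 0,0,0.8,0,0,0,1, 0,0,0,0,0,0,1, 0,0,0,0,0,0,1, 0,0,0,0,0,0,1, 0,0,0,0,0,0,1]'
cat > g.py <<'E'
from cyl import *
import sys
n=sys.argv[1]
p,W,s=shot("wrist"); cv2.imwrite(f"pics/{n}.png",p[...,::-1])
T=rot(s["tool_rot"]); print("tcp",s["ee_pos"].round(4),"tool y yaw",np.degrees(np.arctan2(T[1,1],T[0,1])).round(2),"z",T[:,2].round(4),s["contact_force"].round(1))
jamb(W); knuck((W-s["ee_pos"])@T)
K=s["ee_pos"]+T@[.0003,.0616,.0053]; print("knuckle world",K.round(4))
d=np.array([.6243,.2765,.110])-K; print("to go, tool axes cm",(T.T@d*100).round(2))
E
python3 g.py w8
```

```text
time: 12.8
ee_pos: [0.5036, 0.2944, 0.1619]
tool_rot: [-0.001, 0.756, 0.654, -0.002]
contact_force: [-0.0, 0.4, -2.3]
grip_width: 0.0108
grasp_force: 79.5
time: 13.6
ee_pos: [0.5056, 0.2921, 0.1184]
tool_rot: [0.0, 0.757, 0.654, 0.001]
contact_force: [0.0, -0.7, -1.4]
grip_width: 0.0105
grasp_force: 79.5
tcp [0.5056 0.2921 0.1184] tool y yaw -8.38 z [ 1.8e-03  9.0e-04 -1.0e+00] [ 0.  -0.7 -1.4]
jamb n 2307 axis dx,dz mm [ 0.19 -0.31] yaw deg -8.233180597586674 slope -0.0003 res mm 0.47 y ext [np.float64(-0.0485), np.float64(0.0482)] axis pt [0.6242 0.2765 0.1097]
cover knuckle n 2658 tool y,z 0.0616 0.0058 yaw 0.51 slope 0.0039 res 0.42 x ext -0.02 0.0205
knuckle world [0.5666 0.2835 0.1132]
to go, tool axes cm [0.15 5.81 0.33]
```

View pics/w8.png

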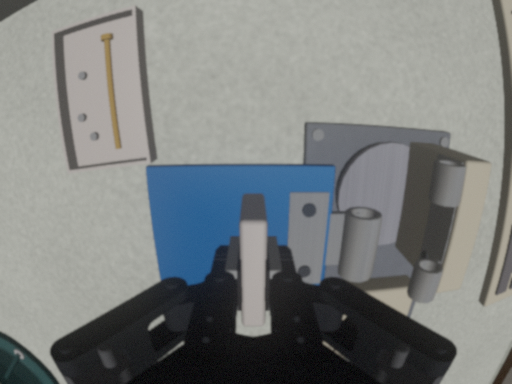

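The knuckle at (360,245) faces the jamb gap, whose two knuckles are at (448,183) and (425,280). I close half the gap and re-check before going in.

```bash
python3 -m inch '[0.15,1,0.3,0,0,0,1, 0,1,0,0,0,0,1, 0,1,0,0,0,0,1, 0,0,0,0,0,0,1, 0,0,0,0,0,0,1, 0,0,0,0,0,0,1]'; python3 g.py w9
```

```text
time: 14.25
ee_pos: [0.5348, 0.2892, 0.1142]
tool_rot: [-0.0, 0.757, 0.654, -0.0]
contact_force: [0.3, 0.4, -2.0]
grip_width: 0.0106
grasp_force: 79.4
tcp [0.5348 0.2892 0.1142] tool y yaw -8.37 z [-5.e-04  0.e+00 -1.e+00] [ 0.3  0.4 -2. ]
jamb n 2510 axis dx,dz mm [ 0.13 -0.28] yaw deg -8.309571195370562 slope -0.002 res mm 0.45 y ext [np.float64(-0.0464), np.float64(0.0484)] axis pt [0.6241 0.2765 0.1097]
cover knuckle n 2653 tool y,z 0.0615 0.0059 yaw 0.44 slope 0.005 res 0.41 x ext -0.0202 0.0207
knuckle world [0.5958 0.2806 0.1088]
to go, tool axes cm [ 0.01  2.88 -0.12]
```

```bash
python3 -m inch '[0,0,-0.13,0,0,0,1, 0,0.5,0,0,0,0,1, 0,0.5,0,0,0,0,1, 0,0,0,0,0,0,1, 0,0,0,0,0,0,1]'; python3 g.py w10
```

```text
time: 14.8
ee_pos: [0.545, 0.2877, 0.1155]
tool_rot: [-0.0, 0.757, 0.654, -0.0]
contact_force: [-0.2, -0.4, -2.1]
grip_width: 0.011
grasp_force: 79.4
tcp [0.545  0.2877 0.1155] tool y yaw -8.38 z [-2.e-04  1.e-04 -1.e+00] [-0.2 -0.4 -2.1]
jamb n 2293 axis dx,dz mm [-0.11 -0.23] yaw deg -8.73328670299785 slope -0.0022 res mm 0.47 y ext [np.float64(-0.0424), np.float64(0.0483)] axis pt [0.6239 0.2765 0.1098]
cover knuckle n 3143 tool y,z 0.0618 0.0057 yaw 0.76 slope 0.0062 res 0.54 x ext -0.03 0.03
knuckle world [0.6059 0.279  0.1102]
to go, tool axes cm [0.02 1.85 0.02]
```

```bash
python3 -m inch '[0,0.4,0,0,0,0,1, 0,0.4,0,0,0,0,1, 0,0.4,0,0,0,0,1, 0,0.4,0,0,0,0,1, 0,0.2,0,0,0,0,1, 0,0,0,0,0,0,1, 0,0,0,0,0,0,1, 0,0,0,0,0,0,1]'; python3 g.py w11; python3 d.py w12 | grep -E "red|bar"
python3 - <<'E'
import cv2
from station import vision
a=cv2.imread('pics/w12.png')[110:350,170:512]; 
b=vision.camera("side")[0][...,::-1][125:215,190:290]
cv2.imwrite('pics/fin.png',cv2.hconcat([cv2.resize(a,(456,320),interpolation=cv2.INTER_CUBIC),cv2.resize(b,(340,320),interpolation=cv2.INTER_CUBIC)]))
E
```

```text
time: 15.65
ee_pos: [0.5624, 0.2852, 0.1156]
tool_rot: [-0.0, 0.757, 0.654, -0.0]
contact_force: [0.8, -0.7, -2.2]
grip_width: 0.0106
grasp_force: 79.4
tcp [0.5624 0.2852 0.1156] tool y yaw -8.36 z [-2.e-04  1.e-04 -1.e+00] [ 0.8 -0.7 -2.2]
jamb n 1875 axis dx,dz mm [-0.  -0.4] yaw deg -8.496943258951369 slope 0.0016 res mm 0.44 y ext [np.float64(-0.0475), np.float64(0.0484)] axis pt [0.624  0.2765 0.1096]
cover knuckle n 3689 tool y,z 0.0623 0.0059 yaw 0.03 slope 0.002 res 0.59 x ext -0.0298 0.03
knuckle world [0.6234 0.2765 0.1103]
to go, tool axes cm [0.01 0.09 0.03]
```

View pics/fin.png

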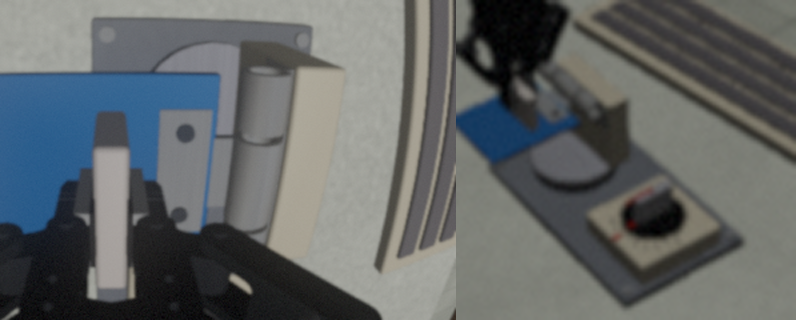

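The knuckle sits between the jamb knuckles and all three are in line ((262,150) in the left half). In the right half the dial pointer still points at the red mark ((615,237)). Residual is under 1 mm and there's no extra contact force, so I hand in.

```bash
python3 -m inch '[0,0.06,0,0,0,0,1, 0,0,0,0,0,0,1, 0,0,0,0,0,0,1, 0,0,0,0,0,0,1]' && python3 -c "
from station import order
print(order.hand_in())"
```

```text
time: 16.2
ee_pos: [0.5632, 0.2851, 0.1156]
tool_rot: [-0.0, 0.757, 0.654, 0.0]
contact_force: [-0.8, 0.2, -2.0]
grip_width: 0.0109
grasp_force: 79.4
the job is handed in; nothing more can be done
None
```

I turned the dial to zero and handed the job in at about 16 s, still holding the middle-sized cover with its knuckle in line between the jamb knuckles (under 1 mm off at the last camera check); the hand-in returned no verdict.

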